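# Lock the interlock plunger in under its keeper

### The arm

A 7-joint arm with a two-finger parallel gripper is mounted at the origin on the work surface. World frame = base frame: x ahead of the robot, y to its left, z up, the work surface at z = 0. Lengths are in mm, angles in rad, forces in N, time in s.
With the tool pointing down it reaches from about 375 to 925 mm from the base axis. Payload 3.1 kg.
Tool frame: the origin (TCP) lies at the very end of the fingers, on their centre line; the grasp point (between the pads) lies 19 mm behind it (ctrl.grip_depth is the distance from the TCP to the grasp point, in mm); z points along the fingers, y is the line along which they close (so a half turn about z gives the same grasp; the last joint's range is limited). The gripper opens to 85 mm and grips with 20 to 120 N. Pads are 22 mm wide; open, the fingers measure 114 mm over their backs; the gripper's body (76 mm by 85 mm) begins 54 mm behind the grasp point. The pads swing forward as they close: fully open they stand 13 mm farther back than shut.
Start: joints at [-1.308, 0.383, 0.044, 1.598, -0.018, 1.161, -0.05], TCP at [229.442, 608.16, 207.469] pointing down, gripper open.
Joint ranges: [-2.61, 2.61], [-0.41, 2.15], [-1.48, 1.57], [0, 2.5], [-1.57, 4.71], [0.05, 1.97], [-2.85, 2.85]. Speed limits (rad/s): [2.79, 2.79, 3.14, 3.14, 3.14, 3.14, 3.14].

### API

Orientations are given as a rotation vector (axis times angle).
In Python, from plant import ctrl, effector, kin, get_state, eyes, finder gives the robot as it stands. The module is installed in compiled form; this text tells all that it offers. Calls block until the motion is done:
- ctrl.move_ptp(position, orientation): joint-space move of the TCP to a pose.
- ctrl.movel(position, frame=None, vel=150, guard=None): straight line of the TCP; frame=None keeps the orientation; vel is the mean speed in mm/s. With guard (N) it stops when the force on the tool has changed by that much, and returns True; else False.
- ctrl.move_j(angles): joint-space move.
- effector.set_gripper(opening, grip_force=None): opening from 0.0 (shut) to 1.0 (fully open); grip_force is the grip in N (None keeps the last); returns when the fingers have stopped.
- ctrl.pause(seconds).
- kin.inverse_kinematics(position, orientation): joint angles nearest the present ones, or None.
- get_state(): the state.
- eyes.snapshot(name): name is "scene" or "top" or "wrist"; returns a dict with "pixels" (384x512x3 uint8, blue, green, red), "fx", "fy", "cx", "cy" (pixels), "D" ([k1, k2, p1, p2, k3] as OpenCV has them; the pictures are not rectified), "extrinsics" (4x4, takes a point from camera to world coordinates). Camera axes: x right, y down, z forward; pixel columns grow to the right and rows downward; lengths in mm; the calibration is good to about 2 mm. A picture is of the moment at which its call begins. There is no depth.
A pose or a line that the arm cannot do raises ctrl.IKError and nothing moves.
- ctrl.close_job(): hands the job in; it is judged then, once.
Trained networks look in the newest picture that a camera, given by its name, has taken for a name from the list of things; names that differ only in an ending like _2 or _b are one class to them, and where a whole thing is asked for, a point or a joint stands for the part that bears it (a point fixed in the world has none). Each returns a list of dicts, best first, with "conf" (0 to 1); they miss things now and then, are a little off and sometimes report something else, mostly with a low value. They report only what shows in the picture. A call takes as long as a camera call.
- finder.recognise(target, camera): "position" ([column, row] in pixels, amid what is visible of it).
- finder.trace(target, camera): "region" (384x512 bool, what is visible of it) and "position" ([column, row] in pixels, amid what is visible of it).
- finder.tip_of(target, camera): "position" ([column, row] in pixels: a listed point, or the origin of a listed thing).
The state is a dict: "time_s": time; "joint_pos": joint angles; "joint_velocities": joint speeds; "effort": joint torques, N m; "ee_pos": TCP position; "ee_rot": TCP orientation; "force": force on the tool from outside, world axes, zero at the start; "ft_torque": the same for the moment, N m; "width": opening from 0.0 (shut) to 1.0 (fully open); "grasp_force": force on a finger pad.
Only numpy, scipy, OpenCV 4.12 (cv2) and the standard library are available. Lean on these libraries where they do the work, as an engineer would, in place of code of your own. Each camera call takes 0.05 s, during which the arm holds its last target. There are 200 camera calls.

### The job

Set the transmitter's interlock block to held: press its black plunger fully in against the spring and, keeping it pressed, slide the steel keeper fully across so that the plunger stays trapped when you let go. Press and push gently, never with more than about 25 N, and leave the other things on the mat where they are.

Things in the scene. Friction and masses are not known exactly. Their poses are not given: they have to be found in the camera images.
- base: Fixed interlock block: steel foot plate 100 x 150 x 10 mm, pillar, and clamped on it a grey head 60 x 112 mm, 28 mm high, with plunger and keeper. Origin: centre of the plate's underside; +y is the way the keeper slides to lock. The head's height varies by up to 12 mm either way and is NOT measured: all heights given are over this origin at mid setting and shift with the head. Sideways it is exact.
- press_spot (a point): Point of the base at x 0, y -28, height 92 mm: nominal spot on the plunger's top, on the arch's -y side. The plunger is a black flat-topped bar, 20 mm wide (x), along y from -46 to 30 mm, top 92 mm high at rest, 80 mm fully in. It may be pressed anywhere on top. The head's rails beside it (19 mm and more from its middle) are 77.5 mm high, all else there is lower.
- arch_face (a point): Point of the base at x 0, y -10, height 105 mm: nominal middle of the flat pushing face, turned to -y, of the keeper's steel arch over the plunger, when the keeper's joint is 0; the face is at y = -10 mm plus the joint value. Crossbar 34 mm along x, 8 mm thick along y, 95 to 115 mm high; a post under each end (x 12 to 17 mm either side), flush with the face.
- ears (a point): Point of the base at x 0, y 14, height 74 mm, midway between the near (-y) faces of two ears on the plunger's flanks (y 14 to 30 mm). The keeper's two tongues (68 to 74 mm high) butt on the ears unless the plunger is in by 10 mm or more; then they slide over them and trap the plunger. So keep the plunger pressed, on the -y side of the arch, while pushing the arch to +y.
- plunger (a joint): How far the plunger is pressed in, m: 0 at rest (up), 0.012 fully in, at a solid stop. Its spring pushes out with about 4 N at rest, rising 0.6 N per mm to about 11 N fully in. Trapped and let go, it rises back to about 0.010. On it lies a 9 mm rubber pad (the pressing face), which gives about 1 mm per 10 N.
- keeper (a joint): How far the keeper has slid towards the base's +y, m: 0 open, 0.026 fully across, at a solid stop. It starts between 0 and 0.004, meets the ears at 0.006, stays where it is left and slides with about 2 N of friction. The arch sits on it in rubber bushes that give about 1 mm per 6 N of push.
- stand: Fixed birch plywood stand, 70 x 164 mm, 65 mm high, with three slots holding the cartons; origin: centre of its underside. Bystander.
- shield: Bystander: loose brass tube shield, 34 mm across, 55 mm high, open at the top; origin: centre of its underside. Stands close beside the block.
- biasknob: Bystander: loose red enamel knob, 40 mm across, 24 mm high, upright on the mat; origin: centre of its underside. Stands close beside the block.
- lampcover: Bystander: loose clear acrylic lamp cover, 52 mm across, 30 mm high; origin: centre of its underside. Stands close beside the block.
- carton0: Bystander: loose tan bakelite valve carton, 40 x 38 x 105 mm, upright in a slot of the stand; origin: centre of its underside.
- carton1: Bystander: loose tan bakelite valve carton, 40 x 38 x 105 mm, upright in a slot of the stand; origin: centre of its underside.
- carton2: Bystander: loose tan bakelite valve carton, 40 x 38 x 105 mm, upright in a slot of the stand; origin: centre of its underside.

How it is judged (in metres and radians):
On the way, in this order (a step that is already met when the one before it is completed fails the run):
1. the plunger is pressed in by more than 10 mm while the keeper is still open (under 8 mm) (value of joint plunger above 0.01 m and value of joint keeper below 0.008 m), for 0.1 s.
2. the keeper is across (over 21 mm of its 26) with the plunger under it (in by more than 8.5 mm) (value of joint plunger above 0.0085 m and value of joint keeper above 0.021 m), for 0.2 s.
At the end, for the whole second after the job is handed in: The plunger stays in by more than 8.5 mm of its 12, trapped by the keeper, which is across by more than 21 mm of its 26; both at rest; the shield, knob, lamp cover and cartons within 15 mm of where they stood (all of step 2 and velocity of joint each of plunger, keeper below 0.005 m/s and distance of each of shield, biasknob, lampcover, carton0, carton1, carton2 from where it was at the start of the episode below 0.015 m); the robot touches nothing.
It fails at once if the fingers press or push on anything with more than 25 N (contact force between the fingers and anything else above 25 N).
It fails at once if a bystander is moved by more than 15 mm (distance of any of shield, biasknob, lampcover, carton0, carton1, carton2 from where it was at the start of the episode above 0.015 m).
It also fails if it takes over 46 s, if anything falls off the work surface, if the arm or the gripper's body presses on something with over 40 N, if the wrist force passes 120 N, or if a joint passes its speed limit or range.

## Working session

There is one attempt and no reset: what is moved stays moved. The work goes in short steps, each a Python script; the robot and the scene stay as the last script left them, time stands still between calls to the robot, and variables do not carry over. Pictures are saved under pics/ and viewed, at most 10 in all, crops included, and the job is handed in when it is done.

```bash
mkdir -p pics; cat > h.py <<'E'
from plant import ctrl, effector, kin, get_state, eyes, finder
import numpy as np, cv2
def snap(c,name=None):
    s=eyes.snapshot(c)
    if name: cv2.imwrite('pics/'+name+'.png',s['pixels'])
    return s
def proj(s,P):
    E=np.linalg.inv(np.array(s['extrinsics'])); K=np.array([[s['fx'],0,s['cx']],[0,s['fy'],s['cy']],[0,0,1.]])
    return cv2.projectPoints(np.atleast_2d(np.array(P,float)),cv2.Rodrigues(E[:3,:3])[0],E[:3,3],K,np.array(s['D'],float))[0][:,0]
def onplane(s,uv,z):
    K=np.array([[s['fx'],0,s['cx']],[0,s['fy'],s['cy']],[0,0,1.]])
    p=cv2.undistortPoints(np.array([[uv]],float),K,np.array(s['D'],float))[0,0]
    E=np.array(s['extrinsics']); d=E[:3,:3]@[p[0],p[1],1]; o=E[:3,3]
    return o+d*(z-o[2])/d[2]
E
python3 - <<'E'
from h import *
for c in('scene','top'):
    s=snap(c,c+'0'); print(c,np.round(s['extrinsics'],2).tolist(),s['fx'])
    for t,z in(('base',0),('press_spot',92),('arch_face',105),('ears',74),('shield',0),('biasknob',0),('lampcover',0),('stand',0)):
        print(t,[(np.round(r['position']),round(r['conf'],2),np.round(onplane(s,r['position'],z)[:2])) for r in finder.tip_of(t,c)[:2]])
st=get_state();print(st['time_s'],st['ee_rot'],st['ee_pos'],st['force'])
a,b=[cv2.imread(f'pics/{c}0.png') for c in('scene','top')]
cv2.imwrite('pics/both.png',cv2.resize(np.vstack([a,b]),(400,600)))
E
```

```text
scene [[0.42, 0.53, -0.73, 1341.31], [0.91, -0.26, 0.34, -175.85], [-0.01, -0.81, -0.59, 683.58], [0.0, 0.0, 0.0, 1.0]] 419.72916768187804
base [(array([165., 233.]), 0.75, array([532., -45.]))]
press_spot []
arch_face []
ears []
shield [(array([135., 259.]), 0.83, array([ 591., -132.]))]
biasknob [(array([179., 265.]), 0.75, array([655., -46.])), (array([328., 191.]), 0.46, array([557., 416.]))]
lampcover [(array([186., 208.]), 0.73, array([455.,  33.]))]
stand [(array([343., 186.]), 0.89, array([556., 466.]))]
top [[0.03, -0.98, 0.18, 386.69], [-1.0, -0.03, 0.0, 175.73], [0.0, -0.18, -0.98, 1076.96], [0.0, 0.0, 0.0, 1.0]] 415.2592523175603
base [(array([377., 188.]), 0.69, array([ 607., -133.])), (array([346., 212.]), 0.63, array([542., -48.]))]
press_spot [(array([366., 215.]), 0.74, array([523., -77.]))]
arch_face [(array([357., 208.]), 0.98, array([537., -54.]))]
ears [(array([347., 204.]), 0.96, array([551., -37.]))]
shield [(array([376., 188.]), 0.72, array([ 608., -131.]))]
biasknob [(array([346., 169.]), 0.65, array([657., -49.]))]
lampcover [(array([315., 243.]), 0.83, array([458.,  32.]))]
stand [(array([155., 202.]), 0.8, array([554., 456.])), (array([175., 201.]), 0.66, array([558., 403.]))]
0.9 [-5.63696546e-01 -3.09056908e+00 -5.54385034e-05] [229.46865756 608.1592984  207.48713994] [0.42320098 0.04054374 0.0403869 ]
```

View pics/scene0.png

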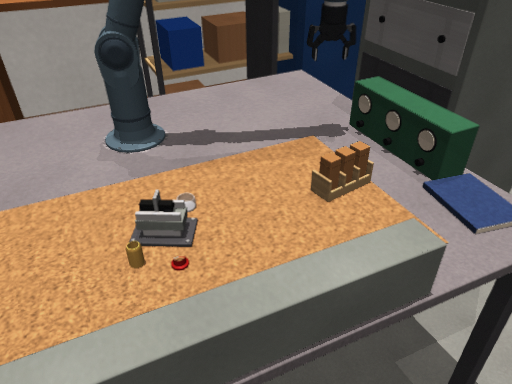

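View pics/top0.png

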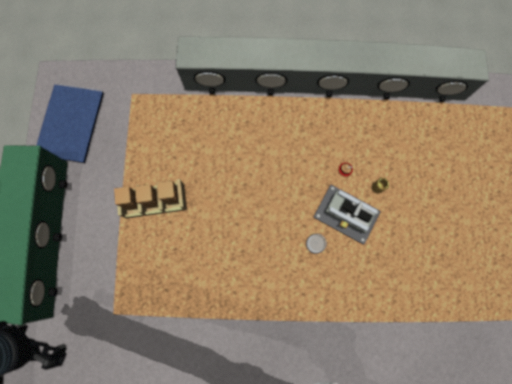

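```bash
cat >> h.py <<'E'
from scipy.spatial.transform import Rotation as R
def rot(yaw):  # base yaw; tool y along +-base x, down
    c=[]
    for sgn in(1,-1):
        y=sgn*np.array([np.cos(yaw),np.sin(yaw),0]); z=np.array([0,0,-1.]); c.append(R.from_matrix(np.c_[np.cross(y,z),y,z]))
    cur=R.from_rotvec(get_state()['ee_rot'])
    return c
def pick(pos,yaw):
    best=None
    for r in rot(yaw):
        q=kin.inverse_kinematics(pos,r.as_rotvec())
        if q is None: continue
        m=abs(q[6])
        if best is None or m<best[0]: best=(m,r.as_rotvec(),q)
    return best
E
python3 - <<'E'
from h import *
yaw=np.radians(-27)
p=[500,-90,330]
b=pick(p,yaw); print(b)
effector.set_gripper(0.0)
ctrl.move_ptp(p,b[1])
s=snap('wrist','w1'); print(np.round(s['extrinsics'],2).tolist(),s['fx'])
for t in('base','press_spot','arch_face','ears','shield','biasknob','lampcover'):
    print(t,[(np.round(r['position'],1),round(r['conf'],2)) for r in finder.tip_of(t,'wrist')[:2]])
print(get_state()['time_s'])
E
```

```text
(np.float64(0.36823472895512693), array([2.67864808, 1.64147765, 0.        ]), array([-0.84361074, -0.01422926,  0.94933978,  1.8064797 ,  0.01187436,
        1.34341337, -0.36823473]))
[[0.89, -0.43, -0.13, 533.04], [-0.45, -0.86, -0.25, -24.81], [0.0, 0.28, -0.96, 496.81], [0.0, 0.0, 0.0, 1.0]] 302.5670722063309
base []
press_spot []
arch_face []
ears []
shield [(array([326.1, 144.9]), 0.56)]
biasknob [(array([330.2,  84.8]), 0.82)]
lampcover [(array([193.1,  98.8]), 0.71)]
4.7417
```

View pics/w1.png

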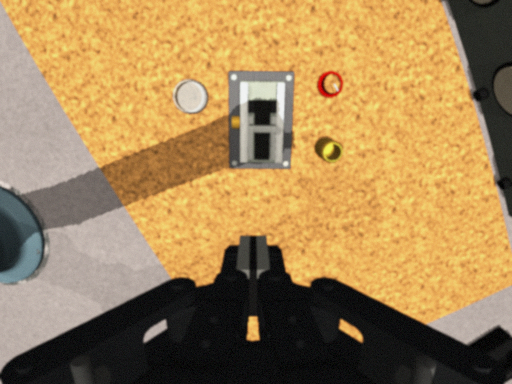

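```bash
python3 - <<'E'
from h import *
s=snap('wrist')
C=np.array([onplane(s,c,10)[:2] for c in((230,72),(294,72),(293,167),(229,167))])
print(C.round(1),C.mean(0)); d=(C[0]+C[1]-C[2]-C[3])/2; print(np.linalg.norm(d),np.degrees(np.arctan2(d[1],d[0]))-90)
yaw=np.arctan2(d[1],d[0])-np.pi/2
u=d/np.linalg.norm(d); p=np.r_[C.mean(0)-u*75,190]
ctrl.move_ptp(p,pick(p,yaw)[1])
s=snap('wrist','w2'); cv2.imwrite('pics/w2c.png',cv2.resize(s['pixels'][0:240,130:400],None,fx=2.5,fy=2.5,interpolation=cv2.INTER_CUBIC))
for t in('base','press_spot','arch_face','ears'):
    print(t,[(np.round(r['position'],1),round(r['conf'],2)) for r in finder.tip_of(t,'wrist')[:2]])
print(get_state()['time_s'],get_state()['ee_pos'])
E
```

```text
[[ 527.5   38. ]
 [ 614.    -5.9]
 [ 550.4 -137.7]
 [ 457.4  -90.3]] [537.32524725 -48.97751106]
146.20371146931714 -27.210798707223127
base []
press_spot []
arch_face []
ears []
5.6667 [ 504.91785728 -115.24505863  191.94898837]
```

View pics/w2c.png

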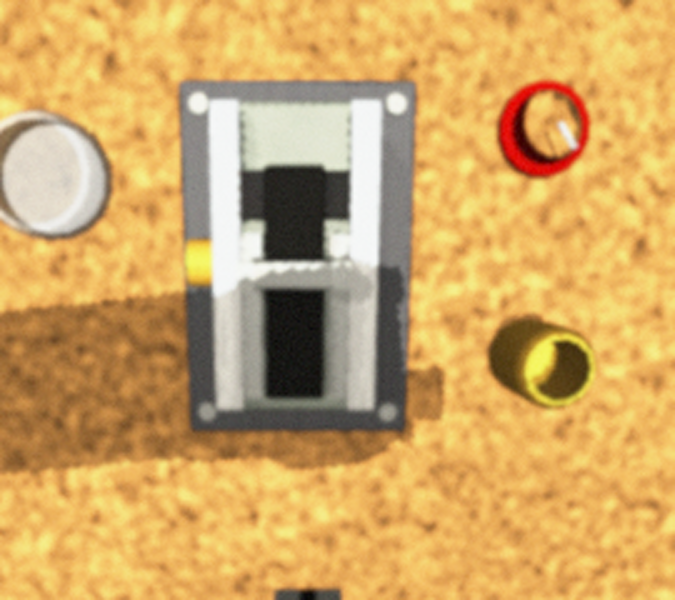

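```bash
python3 - <<'E'
from h import *
s=snap('wrist')
f=lambda u,v,z:onplane(s,(130+u/2.5,v/2.5),z)[:2]
C=np.array([f(u,v,10) for u,v in((181,83),(416,83),(405,430),(191,430))])
c=C.mean(0); d=(C[0]+C[1]-C[2]-C[3])/2; L=np.linalg.norm(d); u=d/L; x=np.array([u[1],-u[0]])
w=np.linalg.norm(C[0]+C[3]-C[1]-C[2])/2
print(c,L,w,np.degrees(np.arctan2(u[1],u[0]))-90)
for z in(80,92,104):
    print(z,[((p-c)@x,(p-c)@u) for p in (f(294,397,z),f(295,165,z))])
for z in(83,95,107): print('face bottom',z,(f(295,288,z)-c)@u)
E
```

```text
[537.28788119 -46.62025217] 150.21080439821404 100.1363622948603 -27.382995126372798
80 [(np.float64(-1.0303760687844523), np.float64(-48.57417261669871)), (np.float64(-0.6919461648796776), np.float64(32.37051851695768))]
92 [(np.float64(-0.8839515204119799), np.float64(-46.68996747141708)), (np.float64(-0.5600720812564433), np.float64(30.774585348831312))]
104 [(np.float64(-0.7375269720394222), np.float64(-44.805762326135365)), (np.float64(-0.4281979976332071), np.float64(29.178652180704947))]
face bottom 83 -9.190500051038457
face bottom 95 -8.997482979674235
face bottom 107 -8.80446590831001
```

```bash
cat >> h.py <<'E'
yaw=np.radians(-27.38); c0=np.array([537.3,-46.6]); ux=np.array([np.cos(yaw),np.sin(yaw)]); uy=np.array([-ux[1],ux[0]])
def W(x,y,z): return np.r_[c0+x*ux+y*uy,z]
def F():
    f=np.array(get_state()['force']); return np.r_[f[:2]@ux,f[:2]@uy,f[2]]
def P():
    p=np.array(get_state()['ee_pos']); return np.r_[(p[:2]-c0)@ux,(p[:2]-c0)@uy,p[2]]
E
python3 - <<'E'
from h import *
p=W(-.5,-28,120); ctrl.move_ptp(p,pick(p,yaw)[1])
ctrl.pause(.3); f0=F(); print('f0',f0,P())
hit=ctrl.movel(W(-.5,-28,78),vel=15,guard=3)
print(hit,P(),F()-f0); z=P()[2]
ctrl.pause(.2); print(P(),F()-f0)
np.save('f0.npy',f0)
for i in range(16):
    z-=1; ctrl.movel(W(-.5,-28,z),vel=15); ctrl.pause(.05); f=F()-f0
    print(round(z,1),P().round(1),f.round(1))
    if f[2]>13: break
print(get_state()['time_s'])
E
```

```text
f0 [-0.10359304  0.29103489 -0.80060389] [  0.66016946 -28.61585772 121.3562847 ]
False [ -0.47222717 -27.95376107  78.05084709] [-0.16265782  0.34582977  0.30633381]
[ -0.46096574 -28.01709095  78.03359538] [0.11779922 0.55146721 1.68083733]
77.1 [ -0.6 -28.   77. ] [ 0.1 -0.8  1.1]
76.1 [ -0.5 -28.   76. ] [ 0.4 -0.5  1. ]
75.1 [ -0.3 -28.   75.3] [-0.3 -0.3  3.5]
74.1 [ -0.3 -28.   74.2] [-0.2 -0.7  4.6]
73.1 [ -0.3 -28.   73.2] [-0.6 -1.3  4.8]
72.1 [ -0.3 -28.   72.2] [-0.5 -0.6  5. ]
71.1 [ -0.3 -28.   71.2] [ 0.4 -0.5  5.7]
70.1 [ -0.3 -28.   70.3] [-0.8 -1.5  6.5]
69.1 [ -0.2 -28.   69.4] [ 0.  -1.5  7.3]
68.1 [ -0.3 -28.   68.4] [-0.   0.   7.6]
67.1 [ -0.2 -28.   67.5] [-1.  -1.   7.6]
66.1 [ -0.2 -28.   66.6] [-1. -1.  9.]
65.1 [ -0.2 -28.   65.6] [-0.8 -1.7  8.4]
64.1 [ -0.2 -28.1  64.7] [-1.3 -0.8  9. ]
63.1 [ -0.2 -28.   63.8] [-1.6 -1.9 10.9]
62.1 [ -0.2 -28.   62.9] [-2.4 -1.1 10.5]
14.4
```

```bash
python3 - <<'E'
from h import *
print(get_state()['width'],P(),F()-np.load('f0.npy'))
a=snap('wrist')['pixels'][60:300,100:412]; b=snap('scene')['pixels'][150:280,90:250]
cv2.imwrite('pics/w3.png',np.hstack([cv2.resize(a,(480,370)),cv2.resize(b,(320,370))]))
E
```

```text
0.0014349935659244855 [ -0.17407377 -28.01660204  62.85184482] [-2.36933675 -1.13779579 10.51063219]
```

View pics/w3.png

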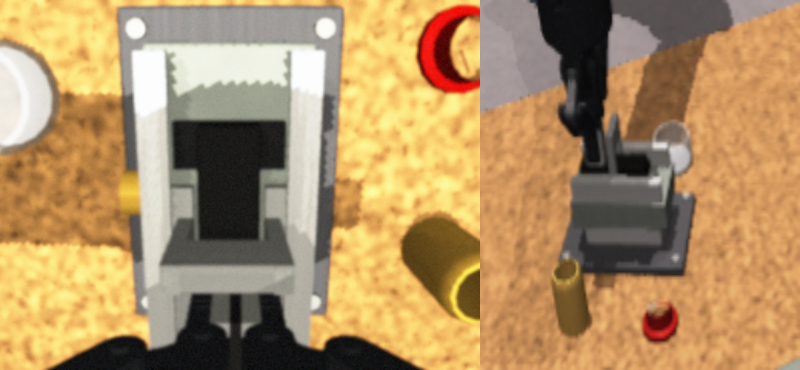

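```bash
python3 - <<'E'
from h import *
f0=np.load('f0.npy'); z=62.1
for i in range(8):
    z-=.5; ctrl.movel(W(-.5,-28,z),vel=15); ctrl.pause(.1); f=np.mean([F()-f0 for _ in range(3)],0)
    print(round(z,1),P().round(1),f.round(1))
    if f[2]>13.5: break
print(get_state()['time_s'])
E
```

```text
61.6 [ -0.2 -28.   62.4] [-2.5 -1.3 10.4]
61.1 [ -0.1 -28.   62.2] [-2.5 -1.7 12.6]
60.6 [ -0.1 -28.   62. ] [-2.9 -1.2 14. ]
15.55
```

```bash
python3 - <<'E'
from h import *
f0=np.load('f0.npy'); z=60.9; y=-28.
while y<7:
    y+=1; ctrl.movel(W(-.5,y,z),vel=15); f=np.mean([F()-f0 for _ in range(2)],0); p=P()
    print(y,round(z,1),p.round(1),f.round(1),round(np.linalg.norm(f),1))
    if np.linalg.norm(f)>19 or get_state()['time_s']>30: break
    if f[2]>14: z+=.3
    elif f[2]<11.5: z-=.2
print(get_state()['time_s'])
E
```

```text
-27.0 60.9 [ -0.1 -28.   62.1] [-3.6 -2.2 14. ] 14.6
-26.0 60.9 [ -0.1 -27.9  62.1] [-3.5 -4.3 14.2] 15.2
-25.0 61.2 [ -0.1 -27.8  62.2] [-3.  -5.  13.2] 14.4
-24.0 61.2 [ -0.1 -27.8  62.2] [-2.6 -7.2 13.5] 15.5
-23.0 61.2 [ -0.1 -27.7  62.1] [-2.1 -7.9 14.5] 16.6
-22.0 61.5 [ -0.1 -27.4  62.3] [-2.5 -8.6 13. ] 15.7
-21.0 61.5 [  0.  -27.   62.3] [-2.  -8.2 13.4] 15.9
-20.0 61.5 [  0.1 -26.2  62.3] [-2.5 -9.6 13.7] 16.9
-19.0 61.5 [  0.2 -25.3  62.3] [-1.  -8.9 13.2] 16.0
-18.0 61.5 [  0.4 -24.1  62.3] [-0.8 -8.4 13.1] 15.6
-17.0 61.5 [  0.6 -23.   62.4] [-1.6 -8.1 13. ] 15.4
-16.0 61.5 [  0.7 -21.9  62.3] [-0.5 -9.1 12.1] 15.2
-15.0 61.5 [  0.8 -21.2  62.4] [-0.7 -9.  12. ] 15.0
-14.0 61.5 [  0.8 -20.9  62.4] [-1.7 -9.4 12.4] 15.6
-13.0 61.5 [  0.8 -20.2  62.4] [-1.6 -9.3 13.1] 16.1
-12.0 61.5 [  0.8 -19.4  62.4] [ -0.9 -11.1  13. ] 17.1
-11.0 61.5 [  0.8 -18.4  62.4] [ -0.3 -10.3  12.9] 16.5
-10.0 61.5 [  0.8 -17.3  62.4] [ -1.5 -10.6  13.6] 17.4
-9.0 61.5 [  0.8 -16.3  62.4] [ -1.7 -10.3  13.5] 17.1
-8.0 61.5 [  0.8 -15.3  62.4] [-1.5 -9.4 12.2] 15.5
-7.0 61.5 [  0.8 -14.3  62.4] [ -0.5 -10.9  12.5] 16.6
-6.0 61.5 [  0.9 -13.2  62.4] [ -1.4 -10.8  12.7] 16.7
-5.0 61.5 [  0.8 -12.2  62.4] [ -1.  -10.5  13.5] 17.1
-4.0 61.5 [  0.8 -11.2  62.4] [ -1.9 -11.1  13.4] 17.4
-3.0 61.5 [  0.8 -10.2  62.4] [ -0.6 -10.5  12.8] 16.5
-2.0 61.5 [ 0.8 -9.2 62.4] [ -1.8 -11.3  12.4] 16.8
-1.0 61.5 [ 0.8 -8.2 62.3] [-0.6 -9.9 13.4] 16.6
0.0 61.5 [ 0.8 -7.2 62.4] [ -1.7 -10.1  12.7] 16.3
1.0 61.5 [ 0.8 -6.2 62.4] [ -1.3 -11.5  12.7] 17.1
2.0 61.5 [ 0.8 -5.2 62.3] [ -0.4 -10.7  13.2] 17.0
3.0 61.5 [ 0.9 -4.2 62.4] [-1.3 -9.9 12.5] 16.0
4.0 61.5 [ 0.8 -3.2 62.3] [ -0.9 -10.3  13.4] 16.9
5.0 61.5 [ 0.8 -2.1 62.3] [ -1.5 -10.2  13.4] 16.9
6.0 61.5 [ 0.8 -1.1 62.3] [ -1.5 -10.3  13.6] 17.1
7.0 61.5 [ 0.8 -0.1 62.4] [ -1.2 -10.7  12.4] 16.4
24.3
```

```bash
python3 - <<'E'
from h import *
f0=np.load('f0.npy'); z=61.5; y=7.
while y<17:
    y+=.7; ctrl.movel(W(-.5,y,z),vel=15); f=np.mean([F()-f0 for _ in range(2)],0); p=P()
    print(round(y,1),p.round(1),f.round(1),round(np.linalg.norm(f),1))
    if np.linalg.norm(f)>19.5: break
ctrl.pause(.2)
print(get_state()['time_s'],F()-f0)
E
```

```text
7.7 [ 0.8  0.5 62.3] [-1.5 -9.7 13.5] 16.7
8.4 [ 0.8  1.2 62.3] [-0.4 -9.9 13.5] 16.7
9.1 [ 0.9  1.9 62.3] [ -1.8 -10.   12.8] 16.4
9.8 [ 0.8  2.6 62.3] [ -1.1 -10.7  12.4] 16.4
10.5 [ 0.9  3.3 62.4] [ -0.5 -11.1  13.8] 17.7
11.2 [ 0.8  3.7 62.3] [ -1.2 -10.1  13.8] 17.2
11.9 [ 0.8  4.  62.3] [ -1.2 -11.9  13.6] 18.1
12.6 [ 0.8  4.1 62.4] [ -1.1 -12.3  14.1] 18.7
13.3 [ 0.8  4.3 62.3] [ -1.8 -13.1  14.3] 19.4
14.0 [ 0.8  4.4 62.4] [ -0.6 -13.8  14.4] 20.0
27.0 [ -1.22872073 -13.39356759  14.67213577]
```

```bash
python3 - <<'E'
from h import *
f0=np.load('f0.npy')
ctrl.movel(W(-.5,4,62.5),vel=20); print(P(),F()-f0)
ctrl.movel(W(-.5,0,66),vel=20); print(P(),F()-f0)
ctrl.movel(W(-.5,-4,75),vel=30); print(P(),F()-f0)
ctrl.movel(W(-.5,-6,130),vel=60)
ctrl.movel(W(-.5,-72,190),vel=100)
s=snap('wrist'); cv2.imwrite('pics/w5.png',cv2.resize(s['pixels'][0:240,130:400],None,fx=2.5,fy=2.5))
print(get_state()['time_s'])
E
```

```text
[ 0.9064875   4.06693561 63.56774885] [ 0.48935957 -1.17925687  9.55015037]
[-1.18772871 -0.58176059 65.43953523] [-0.11039878 -0.92946176  3.10016711]
[-0.45834516 -3.9542861  75.15948553] [ 0.63549924 -0.32206547 -0.48014413]
30.7
```

View pics/w5.png

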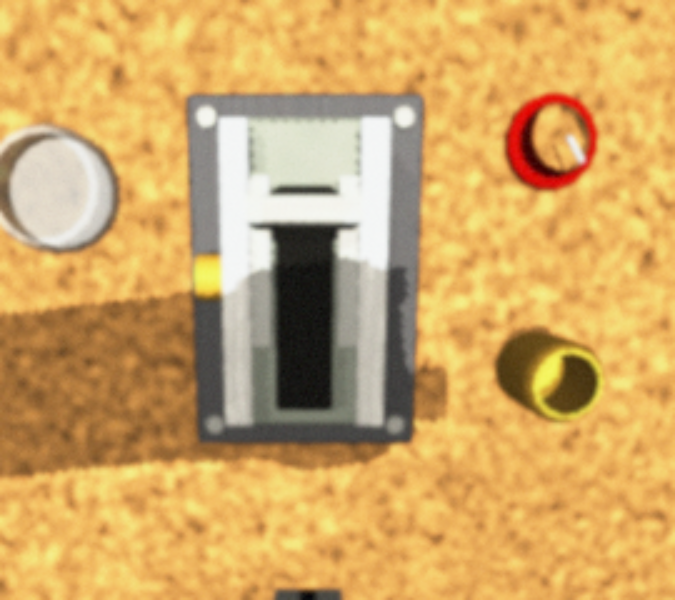

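The arch now sits at crop row ~208, across over the ears. The plunger stayed down as the finger lifted, since force had vanished by z=75. The bystanders are where they were.

```bash
python3 -c "
from h import *
print(ctrl.close_job())"
```

```text
the job is handed in; nothing more can be done
None
```

I pressed the plunger fully in and slid the keeper across to its stop. The plunger stayed trapped when I let go, with measured tool force at or below about 20 N. The shield, knob and lamp cover look unmoved in the last picture (the cartons were out of view). The job is handed in, with no verdict returned.

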